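# Show the edge of the notched gel plate

## Task

Two white gel-casting plates lie flat in the two lanes of the low steel ledge, where a gloved hand cannot get under them. Without lifting it, push the notched plate along its lane towards the ledge's open end (the one without a cross bar) until its front edge sticks out about 35 mm past the end, still lying flat and ready to be taken by that edge, then take the hand away. Leave the plain plate and everything else where it is.

Things in the scene. Friction and masses are not known exactly. Their poses are not given: they have to be found in the camera images.
- ledge: Fixed dark steel ledge with bright ribs; place and yaw vary. Origin on the bench midway between its two lanes; +y along the lanes to the open end, x across, z up. Deck top 50 mm above the bench; lanes y -170 to +170 mm, 86 mm wide, centred at x = -49 and +49 mm, between ribs 8 mm high. Closed end (y -170 to -162 mm): cross bar 14 mm high. Open end: no bar. Strip beyond x = +100 mm carries two vials
- ledge_lip (a point): Point on the open end's edge of the ledge, level with the deck top, midway between the lanes; axes as the ledge
- notched_plate: Loose white plate 80 x 110 x 6 mm, 45 to 91 g, flat in either lane. Origin at its outline's centre, on the underside; +y to the straight front edge (55 mm away), within 0.03 rad of the ledge's +y. The rear edge has a notch 48 mm wide, 24 mm deep between two 16 mm wide ears. At the start at least 40 mm of bare lane lie between ears and cross bar
- plate_front (a point): Middle of the notched plate's straight front edge, half-way up its thickness (3 mm above the deck)
- plate_notch (a point): Middle of the notch's floor, i.e. of the rear-facing edge at the bottom of the notch, half-way up the thickness; 31 mm behind the plate's centre
- plain_plate: Loose white plate of the same outline, 80 x 110 x 6 mm, without a notch, in the other lane: leave alone. Origin at the centre of its underside
- vial0: Small capped vial, 24 mm across, 42 mm high, standing on the ledge's strip; origin at the centre of its underside
- vial1: Second vial, the same size, on the same strip
- beaker: Small glass beaker, 48 mm across, 60 mm high, standing on the bench beyond the open end; origin under its centre
- rack_a: Tube rack, 100 x 230 x 56 mm, on the bench to the robot's right; origin under its centre
- rack_b: Tube rack, the same size, on the bench to the robot's left; origin under its centre
- spray_bottle: Spray bottle, 72 mm across, 235 mm high, on the bench to the left; origin under its centre
- marker: Marker pen, 136 mm long, 12 mm thick, lying on the bench to the right, nearer the robot than the ledge; origin under its middle
There are look-alikes about, which are no part of the job. Leave any blue look-alike of the notched_plate alone.

How it is judged:
By the outcome, as a careful person would: the job done as asked, in the order asked, and still so for the second after the job is handed in, with the robot touching nothing.
It also fails if it takes over 38 s, if anything falls off the work surface, if the arm or the gripper's body presses on something with over 40 N, if the wrist force passes 120 N, or if a joint passes its speed limit or range.

## Robot

A 6-joint arm with a two-finger parallel gripper is mounted at the origin on the work surface. World frame = base frame: x ahead of the robot, y to its left, z up, the work surface at z = 0. Lengths are in mm, angles in degrees, forces in N, time in s.
With the tool pointing down it reaches from about 350 to 850 mm from the base axis. Payload 8.1 kg.
Tool frame: the origin (TCP) lies between the finger pads; the fingertips stand 22 mm ahead of it and the grasp point (between the pads) lies 3 mm ahead of it; z points along the fingers, y is the line along which they close (so a half turn about z gives the same grasp; the last joint's range is limited). The gripper opens to 85 mm and grips with 20 to 120 N. Pads are 22 mm wide; open, the fingers measure 114 mm over their backs; the gripper's body (76 mm by 85 mm) begins 54 mm behind the grasp point. The pads swing forward as they close: fully open they stand 13 mm farther back than shut.
Start: joints at [72.17, 7.471, 85.268, -0, 87.261, -4.893], TCP at [134.309, 584.779, 253.292] pointing down, gripper open.
Joint ranges: [-169.43, 169.43], [-51.17, 129.36], [1.28, 143.12], [-76.62, 256.62], [0, 156.53], [-152.29, 152.29]. Speed limits (degrees/s): [136.94, 136.94, 159.86, 180, 180, 180].

## Interface

Orientations are given as [roll, pitch, yaw] about the fixed x, y, z axes, in that order (R = Rz(yaw) Ry(pitch) Rx(roll)).
In Python, from bench import sense, snapshot, calibration, hand_in gives the robot as it stands.
- The arm moves only by the shell command python3 -m crank 'ROWS' [FORCE]. ROWS is JSON, a list of rows, each a list of 5 numbers: the shift along the tool's x, y, z in cm, then the turn about the tool's z in rad, then the finger opening in cm, from 0 to 8.54. A call has 1 to 20 rows; each row is the pose to reach, as a shift and turn from the pose commanded when the call began, along the tool's axes at that moment; what a row does not reach only later rows make up. A row lasts 1/10 s, in which the tool goes at most 50 mm and 8.59 degrees, less where a joint would pass 70% of its speed; a pose out of reach is approached as far as the arm can. A call with a gripper value outside its range is refused whole. The fingers move at their own pace and stop on an object; FORCE is the grip in N (left out, the last holds). Time passes only in rows, so rows that repeat a pose let the fingers close. It gives the time, the measured TCP pose, the force, the opening and the grip force at its end, in the units of the state.
- sense(): the state, without advancing time (a new reading comes with each control period).
- snapshot(name): name is "scene" or "top" or "wrist"; returns (picture, depth): 420x560x3 uint8, red, green, blue; 420x560 float32, mm along the optical axis (not along the pixel's ray), 0 where there is no reading.
- calibration(name): a dict with "fovy" (degrees; the focal length in pixels is half the picture's height over the tangent of half this angle, whatever the lens; pixels are square), "cx", "cy" (the principal point, pixels), "rvec" (rotation vector, rad) and "tvec" (3), from world to camera coordinates, as OpenCV has them; the wrist camera has in their place "tool_from_camera" (4x4, takes a point from camera to tool coordinates, whose origin is the TCP and whose axes are the flange's). Camera axes: x right, y down, z forward; pixel columns grow to the right and rows downward; lengths in mm; the calibration is good to about 2 mm. A picture is of the moment at which its call begins: read the wrist's pose just before it. calibration takes no time and is no camera call.
- hand_in(): hands the job in; it is judged then, once.
The state is a dict: "time": time; "joint_pos": joint angles; "qd": joint speeds; "joint_efforts": joint torques, N m; "tool_pos": TCP position; "tcp_rot": TCP orientation; "ft_force": force on the tool from outside, world axes, zero at the start; "wrist_torque": the same for the moment, N m; "finger_gap": finger opening in mm; "grip_force": force on a finger pad.
Only numpy, scipy, OpenCV 4.12 (cv2) and the standard library are available. Lean on these libraries where they do the work, as an engineer would, in place of code of your own. Each camera call takes 0.05 s, during which the arm holds its last target. There are 200 camera calls.

## Working session

There is one attempt and no reset: what is moved stays moved. The work goes in short steps, Python scripts to look and compute and a shell command to move; the robot and the scene stay as the last step left them, time stands still between calls to the robot, and variables do not carry over. Pictures are saved under pics/ and viewed, at most 10 in all, crops included, and the job is handed in when it is done.

```bash
mkdir -p pics; cat > h.py <<'E'
import numpy as np, cv2
from bench import sense, snapshot, calibration
from scipy.spatial.transform import Rotation as R
def cam(name, st=None):
    c=calibration(name); f=210/np.tan(np.radians(c["fovy"])/2)
    if name=="wrist":
        T=np.array(c["tool_from_camera"]); W=np.eye(4)
        W[:3,:3]=R.from_euler('xyz',st["tcp_rot"],degrees=True).as_matrix(); W[:3,3]=st["tool_pos"]
        M=W@T
    else:
        Rm=cv2.Rodrigues(np.array(c["rvec"],float))[0]; M=np.eye(4); M[:3,:3]=Rm.T; M[:3,3]=-Rm.T@np.array(c["tvec"],float).ravel()
    return f,c["cx"],c["cy"],M
def ray(cm,uv,z):
    f,cx,cy,M=cm; uv=np.atleast_2d(np.array(uv,float))
    d=np.c_[(uv[:,0]-cx)/f,(uv[:,1]-cy)/f,np.ones(len(uv))]@M[:3,:3].T
    o=M[:3,3]; return o+d*((z-o[2])/d[:,2])[:,None]
def shot(name,fn):
    s=sense(); p,d=snapshot(name); cv2.imwrite("pics/"+fn+".png",p[:,:,::-1]); np.save("pics/"+fn+".npy",d); return s,p,d
E
python3 - <<'E'
from h import *
s,p,d=shot("top","top0"); s,p,d=shot("scene","scene0"); print(s); print(calibration("wrist"), calibration("top"))
E
```

```text
{'time': 0.05, 'joint_pos': array([ 7.21686357e+01,  7.51540390e+00,  8.53280933e+01, -2.83556658e-04,
        8.72612660e+01, -4.89318154e+00]), 'qd': array([-0.00217408, -0.05297985, -0.07198929, -0.04168989,  0.09777916,
        0.04899571]), 'joint_efforts': array([ 1.23771253e-03, -5.71373641e+01, -5.02341485e+01, -2.38283810e-04,
        8.96704820e-03, -1.78440183e-05]), 'tool_pos': array([134.16780409, 584.29563802, 252.25267189]), 'tcp_rot': array([-1.79895594e+02, -8.65395623e-03,  1.67061823e+02]), 'ft_force': array([-1.36491335, -0.15598276,  0.59552381]), 'wrist_torque': array([ 0.0131831 , -0.01602359,  0.01925436]), 'grip_force': 0.0, 'finger_gap': 85.52936909683906}
{'fovy': 60.90388603430011, 'cx': 276.48355004977105, 'cy': 210.02126348580614, 'tool_from_camera': array([[ 1.21264361e-03, -9.60259244e-01, -2.79106992e-01,
         7.08046273e+01],
       [ 9.99999241e-01,  1.10355788e-03,  5.47965617e-04,
        -5.50214869e-01],
       [-2.18178329e-04, -2.79107445e-01,  9.60259854e-01,
        -1.20621692e+02],
       [ 0.00000000e+00,  0.00000000e+00,  0.00000000e+00,
         1.00000000e+00]])} {'fovy': 56.33043950212031, 'cx': 276.2493940747034, 'cy': 208.6637154501089, 'rvec': array([ 2.10750827, -2.16193567,  0.1809289 ]), 'tvec': array([  12.47075974,  547.47808581, 1036.75545863])}
```

View pics/top0.png

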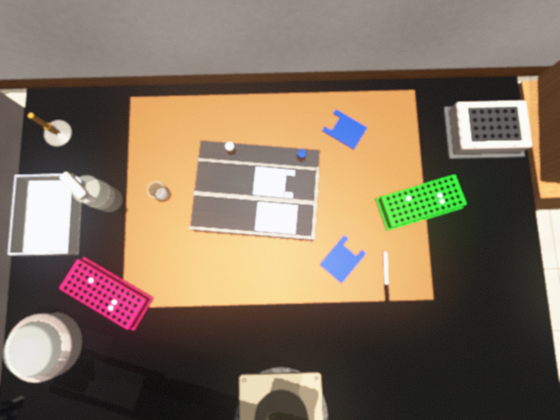

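View pics/scene0.png

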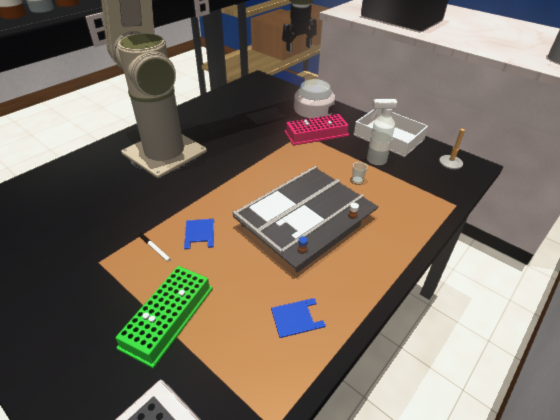

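The top view (world x up, y left) shows these candidates for the notched plate:
- White notched plate at (272,182), in the far lane with its notch to the right.
- White plain plate at (277,217), in the near lane.
- Blue notched look-alikes at (345,129) and (343,259), both on the bench.
- White tray at (48,215), white box at (490,125) and marker pen at (386,268).

By the description I choose (272,182). The open end is on the left, next to the beaker at (160,190).

```bash
python3 - <<'E'
from h import *
p=cv2.imread("pics/top0.png"); cm=cam("top"); d=np.load("pics/top0.npy")
cv2.imwrite("pics/crop.png",cv2.resize(p[130:250,180:330],None,fx=5,fy=5)[:600,:750])
m=(p.min(2)>190).astype(np.uint8); m[:150]=0;m[245:]=0;m[:,:245]=0;m[:,310:]=0
n,l,st,ce=cv2.connectedComponentsWithStats(m)
for i in range(1,n):
  if st[i,4]<100: continue
  c=cv2.findContours((l==i).astype(np.uint8),0,2)[0][0]; r=cv2.minAreaRect(c); b=cv2.boxPoints(r)
  print(st[i],r); w=ray(cm,b,56); print(w.round(1), w.mean(0).round(1))
for n,uv in dict(openfar=(201,142),opennear=(190,229),closednear=(314,240),closedfar=(319,150),beaker=(154,187)).items(): print(n,ray(cm,uv,58).round(0))
f,cx,cy,M=cm; u,v=277,217; D=d[v,u]; print((M@[(u-cx)/f*D,(v-cy)/f*D,D,1]).round(1))
E
```

```text
[ 245  162   65   77 2923] ((277.0, 200.0), (76.0, 64.0), 90.0)
[[680.2  82.4  56. ]
 [675.6 -96.2  56. ]
 [463.4 -87.8  56. ]
 [467.8  84.9  56. ]] [571.7  -4.2  56. ]
openfar [[741. 205.  58.]]
opennear [[496. 233.  58.]]
closednear [[ 457. -101.   58.]]
closedfar [[ 709. -125.   58.]]
beaker [[615. 334.  58.]]
[522.6  -2.9  57.4   1. ]
```

View pics/crop.png

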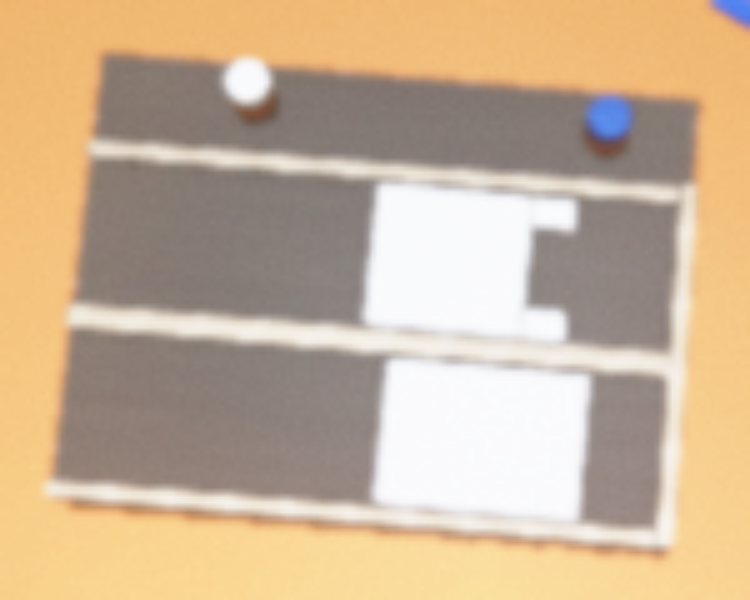

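The crop confirms the choice: a white plate in the far lane, front edge at crop (370,255), notch floor at (529,265), and ears ending at about (572,270). The plain plate is in the near lane.

```bash
python3 - <<'E'
from h import *
cm=cam("top"); g=lambda x,y,z: ray(cm,(180+(x-2)/5,130+(y-2)/5),z)[0]
a,b=g(672,360,58),g(70,315,58); n=g(530,267,56); fr=g(370,255,56); e=g(571,272,56); c=g(685,270,64)
print(a,b,np.degrees(np.arctan2(*(b-a)[1::-1])),np.linalg.norm(b-a)); print(n,fr,e,c)
u=(b-a)/np.linalg.norm(b-a); print("notch-front",(fr-n)@u,"lip-front",(b-fr)@u)
t=e+0*u; s=sense(); print(s["tool_pos"],s["tcp_rot"])
E
```

```text
[ 562.54305439 -105.24380313   58.        ] [596.13325053 224.49123268  58.        ] 84.18332919549533 331.4415410341365
[617.19196356 -29.12633741  56.        ] [626.26360342  59.21259748  56.        ] [613.78023501 -51.69675281  56.        ] [ 611.44251726 -113.84329693   64.        ]
notch-front 88.80347325224739 lip-front 161.37407540414821
[134.1648929  584.33631305 252.32803385] [-1.79903521e+02 -6.75446026e-03  1.67063552e+02]
```

```bash
python3 -m crank '[[-1.5,-1.2,0,0.04,1],[-4.5,-3.7,0,0.1,1],[-8,-6.5,0,0.2,1],[-12,-10,0,0.3,1],[-16,-13,0,0.4,1],[-20,-16.5,0,0.5,1],[-24,-20,0,0.6,1],[-28,-23,0,0.7,1],[-32,-26.3,0,0.8,1],[-36,-29.6,0,0.9,1],[-40,-33,0,1.0,1],[-44,-36.2,0.5,1.1,1],[-48,-39.5,1,1.2,1],[-52,-42.8,1.5,1.3,1],[-56,-46,2,1.4,1],[-59,-48.5,2,1.44,1],[-60.5,-49.7,2,1.446,1],[-60.9,-50,2,1.446,1],[-60.9,-50,2,1.446,1],[-60.9,-50,2,1.446,1]]'
python3 - <<'E'
from h import *
s,p,d=shot("wrist","w1"); print(s)
E
```

```text
time: 2.1
tool_pos: [615.3, -37.9, 232.9]
tcp_rot: [-179.9, -0.0, 84.2]
ft_force: [0.6, -0.2, 1.1]
finger_gap: 10.2
grip_force: 0.0
{'time': 2.1, 'joint_pos': array([-8.30568450e+00,  1.06000182e+01,  8.39367393e+01,  2.20893564e-02,
        8.55237686e+01, -2.55616977e+00]), 'qd': array([ 0.77940826, -0.91512341,  0.41538691,  0.00208144, -0.00172575,
       -0.03007078]), 'joint_efforts': array([-1.11329544e+00, -5.87546432e+01, -5.00798643e+01, -9.98532912e-02,
       -5.42027887e-02, -1.86477089e-02]), 'tool_pos': array([615.29973537, -37.9490107 , 232.92145045]), 'tcp_rot': array([-1.79940516e+02, -2.46976385e-02,  8.42487368e+01]), 'ft_force': array([ 0.62805244, -0.24136406,  1.08061607]), 'wrist_torque': array([-0.02251552, -0.03380893, -0.00379181]), 'grip_force': 0.0, 'finger_gap': 10.178847714657477}
```

View pics/w1.png

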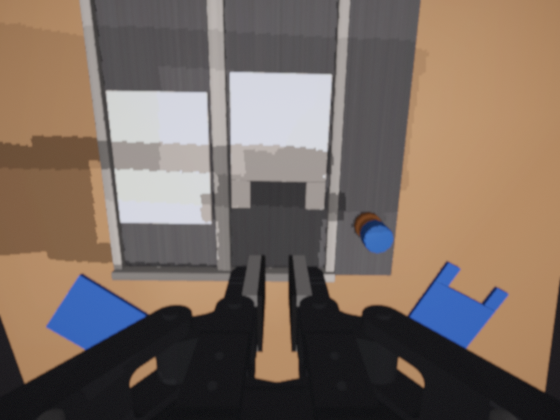

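The wrist view has ledge +y upwards. The notch floor is at (278,182), running from columns 250 to 306, with ears ending at row 208, front edge at (281,73) and cross bar at row 272.

```bash
python3 - <<'E'
from h import *
s={'tool_pos':[615.3,-37.95,232.92],'tcp_rot':[-179.94,-.025,84.25]}
cm=cam("wrist",s); Rw=R.from_euler('xyz',s['tcp_rot'],degrees=True).as_matrix()
for n,uv,z in [('notch',(278,182),56),('nl',(250,182),56),('nr',(306,182),56),('front',(281,73),56),('fl',(230,73),56),('fr',(332,74),56),('earL',(241,208),56),('earR',(315,209),56),('bar',(275,268),64),('ribC1',(220,260),58),('ribC2',(215,10),58),('ribR1',(330,260),58),('ribR2',(345,10),58)]:
  w=ray(cm,uv,z)[0]; print(n,w.round(1),'tool',(Rw.T@(w-s['tool_pos'])).round(1))
d=np.load("pics/w1.npy"); f,cx,cy,M=cm
for u,v in [(280,120),(280,230)]: D=d[v,u]; print((M@[(u-cx)/f*D,(v-cy)/f*D,D,1]).round(1))
E
```

```text
notch [617.4 -29.4  56. ] tool [  8.7   1.4 176.9]
nl [593.8 -27.   56. ] tool [  8.7 -22.3 176.9]
nr [641.  -31.7  56. ] tool [  8.7  25.1 176.9]
front [628.2  56.6  56. ] tool [ 95.3   3.5 177. ]
fl [588.6  60.6  56. ] tool [ 95.3 -36.3 177. ]
fr [667.8  51.9  56. ] tool [ 94.6  43.4 176.9]
earL [583.3 -49.   56. ] tool [-14.3 -30.6 176.9]
earR [647.  -56.2  56. ] tool [-15.1  33.5 176.9]
bar [ 607.3 -104.6   64. ] tool [-67.2  -1.1 168.9]
ribC1 [558.6 -94.7  58. ] tool [-62.3 -50.5 174.9]
ribC2 [583.6 104.9  58. ] tool [138.8 -45.6 175. ]
ribR1 [ 656.9 -104.5   58. ] tool [-62.1  48.2 174.8]
ribR2 [679.5  95.3  58. ] tool [138.9  50.7 174.9]
[624.   21.2  55.7   1. ]
[614.8 -74.8  49.1   1. ]
```

```bash
python3 -m crank '[[-0.6,0.1,1,0.01,1],[-1.3,0.1,3,0.018,1],[-1.3,0.1,5,0.018,1],[-1.3,0.1,7,0.018,1],[-1.3,0.1,9,0.018,1],[-1.3,0.1,11,0.018,1],[-1.3,0.1,12.5,0.018,1],[-1.3,0.1,13.8,0.018,1],[-1.3,0.1,14.7,0.018,1],[-1.3,0.1,15.2,0.018,1],[-1.3,0.1,15.4,0.018,1],[-1.3,0.1,15.4,0.018,1],[-1.3,0.1,15.4,0.018,1]]'
python3 - <<'E'
from h import *
s,p,d=shot("wrist","w2"); print(s["tool_pos"],s["ft_force"])
E
```

```text
time: 3.45
tool_pos: [616.2, -52.0, 80.1]
tcp_rot: [179.9, 0.0, 83.2]
ft_force: [-0.1, -0.3, 1.0]
finger_gap: 10.2
grip_force: 0.0
[616.178405   -52.01466569  80.11807881] [-0.1257642  -0.30154267  1.03635679]
```

View pics/w2.png

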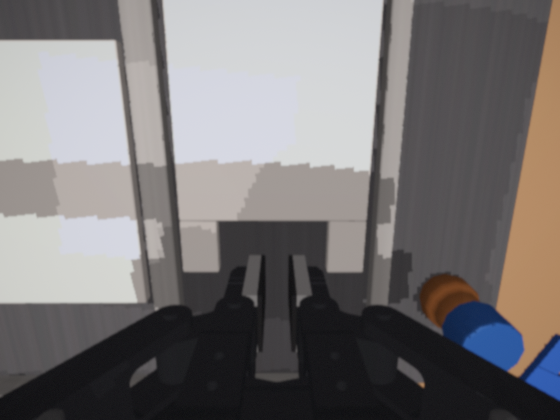

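The fingers sit between the ears (columns 218–328), centred and just behind the notch floor (row 220). I'll lower to about 2 mm above the deck and creep forward to contact.

```bash
python3 -m crank '[[0,0,0.2,0,1],[0,0,0.4,0,1],[0,0,0.55,0,1],[0,0,0.6,0,1],[0,0,0.6,0,1]]'; python3 -m crank '[[0.2,0,0,0,1],[0.4,0,0,0,1],[0.6,0,0,0,1],[0.8,0,0,0,1],[1.0,0,0,0,1],[1.2,0,0,0,1],[1.4,0,0,0,1],[1.6,0,0,0,1],[1.8,0,0,0,1],[2,0,0,0,1],[2,0,0,0,1],[2,0,0,0,1]]'
python3 - <<'E'
from h import *
s,p,d=shot("wrist","w3"); print(s["tool_pos"],s["ft_force"])
E
```

```text
time: 4.0
tool_pos: [615.4, -51.9, 73.0]
tcp_rot: [-180.0, -0.0, 83.2]
ft_force: [0.2, -0.1, -1.1]
finger_gap: 10.1
grip_force: 0.0
time: 5.2
tool_pos: [618.0, -31.9, 73.3]
tcp_rot: [-180.0, -0.0, 83.2]
ft_force: [-0.1, -0.2, 1.0]
finger_gap: 10.0
grip_force: 0.0
[617.97878636 -31.94846077  73.28113803] [-0.1320596  -0.2249205   0.96428668]
```

View pics/w3.png

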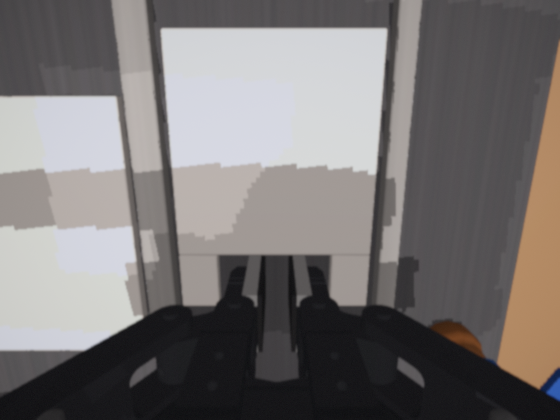

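Notch floor is at row 254, right at the fingertips, and the front edge is at (274,29). Next I'll compute whether the plate has moved.

```bash
python3 - <<'E'
from h import *
for P,yaw,pts in [([616.18,-52.01,80.12],83.2,[(272,220)]),([617.98,-31.95,73.28],83.2,[(274,29),(275,254),(163,30),(386,30)])]:
  s={'tool_pos':P,'tcp_rot':[180,0,yaw]}; cm=cam("wrist",s); Rw=R.from_euler('xyz',s['tcp_rot'],degrees=True).as_matrix()
  for uv in pts: w=ray(cm,uv,56)[0]; print(w.round(1),'tool',(Rw.T@(w-P)).round(1))
E
```

```text
[617.1 -28.1  56. ] tool [23.8 -1.9 24.1]
[628.5  63.8  56. ] tool [96.3 -0.9 17.3]
[618.7 -20.8  56. ] tool [11.2 -0.6 17.3]
[589.8  68.   56. ] tool [ 95.9 -39.8  17.3]
[667.4  58.9  56. ] tool [96.  38.4 17.3]
```

```bash
python3 -m crank '[[0.3,0,0,0,1],[0.9,0,0,0,1],[1.8,0,0,0,1],[2.8,0,0,0,1],[3.8,0,0,0,1],[4.8,0,0,0,1],[5.8,0,0,0,1],[6.8,0,0,0,1],[7.8,0,0,0,1],[8.8,0,0,0,1],[9.8,0,0,0,1],[10.8,0,0,0,1],[11.8,0,0,0,1],[12.8,0,0,0,1],[13.7,0,0,0,1],[14.5,0,0,0,1],[15.1,0,0,0,1],[15.4,0,0,0,1],[15.5,0,0,0,1],[15.5,0,0,0,1]]'
python3 - <<'E'
from h import *
s,p,d=shot("wrist","w4"); print(s["tool_pos"],s["tcp_rot"],s["ft_force"])
E
```

```text
time: 7.25
tool_pos: [636.4, 121.8, 73.3]
tcp_rot: [180.0, -0.0, 83.2]
ft_force: [-0.1, -1.6, 0.4]
finger_gap: 10.0
grip_force: 0.0
[636.403387   121.80698492  73.31882761] [ 1.79998691e+02 -2.16569225e-04  8.31801146e+01] [-0.13352872 -1.60528539  0.42381216]
```

View pics/w4.png

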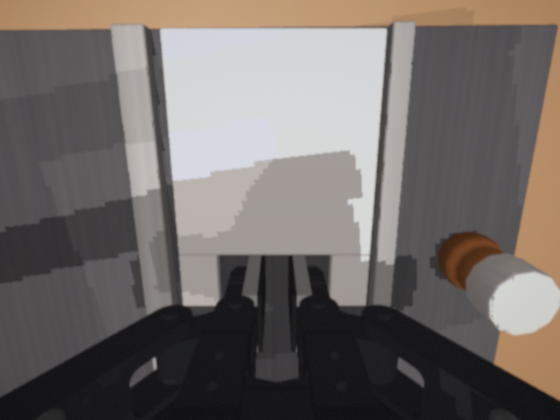

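The lip is now visible: deck edge at (60,31) and (470,27), rib ends at row about 25, and the plate's front edge at row 29.

```bash
python3 - <<'E'
from h import *
p=cv2.imread("pics/w4.png").astype(int); P=np.array([636.4,121.8,73.3])
s={'tool_pos':P,'tcp_rot':[180,0,83.18]}; cm=cam("wrist",s); Rw=R.from_euler('xyz',s['tcp_rot'],degrees=True).as_matrix()
for c,z in [(20,50),(60,50),(100,50),(440,50),(480,50),(520,50),(180,56),(230,56),(280,56),(330,56),(370,56)]:
  sat=(p[:,:,2]-p[:,:,0])[10:60,c]; r=10+np.argmax(sat<45); w=ray(cm,(c,r-.5),z)[0]; print(c,r,(Rw.T@(w-P)).round(1))
E
```

```text
20 30 [ 97.1 -93.9  23.3]
60 30 [ 97.2 -79.2  23.3]
100 29 [ 97.5 -64.6  23.3]
440 26 [98.7 59.6 23.3]
480 25 [99.  74.2 23.3]
520 25 [99.  88.8 23.3]
180 28 [ 96.7 -33.8  17.3]
230 27 [ 97.1 -16.3  17.3]
280 27 [97.1  1.2 17.3]
330 27 [97.1 18.7 17.3]
370 26 [97.5 32.6 17.3]
```

Front edge is about 1 mm short of the lip, so I'll push 36 mm more, then back off and check.

```bash
python3 -m crank '[[0.2,0,0,0,1],[0.6,0,0,0,1],[1.1,0,0,0,1],[1.6,-0.02,0,0,1],[2.1,-0.02,0,0,1],[2.6,-0.03,0,0,1],[3.0,-0.03,0,0,1],[3.3,-0.04,0,0,1],[3.5,-0.04,0,0,1],[3.6,-0.04,0,0,1],[3.6,-0.04,0,0,1],[3.6,-0.04,0,0,1]]'; python3 -m crank '[[-0.2,0,0,0,1],[-0.6,0,0,0,1],[-1,0,0,0,1],[-1,0,-0.5,0,1],[-1,0,-2,0,1],[-1,0,-5,0,1],[-1,0,-9,0,1],[-1,0,-13,0,1],[-1,0,-16,0,1],[-1,0,-17,0,1],[-1,0,-17,0,1],[-1,0,-17,0,1]]'
python3 - <<'E'
from h import *
s,p,d=shot("wrist","w5"); print(s["tool_pos"],s["tcp_rot"],s["ft_force"])
E
```

```text
time: 8.5
tool_pos: [640.3, 157.6, 73.3]
tcp_rot: [180.0, -0.0, 83.2]
ft_force: [0.2, -0.6, 0.7]
finger_gap: 10.1
grip_force: 0.0
time: 9.7
tool_pos: [638.6, 147.7, 242.3]
tcp_rot: [-179.9, 0.0, 83.2]
ft_force: [-0.3, 0.1, -0.8]
finger_gap: 10.2
grip_force: 0.0
[638.59551183 147.69804133 242.28204215] [-1.79930425e+02  1.69431928e-02  8.31833613e+01] [-0.28652595  0.10643796 -0.78710258]
```

View pics/w5.png

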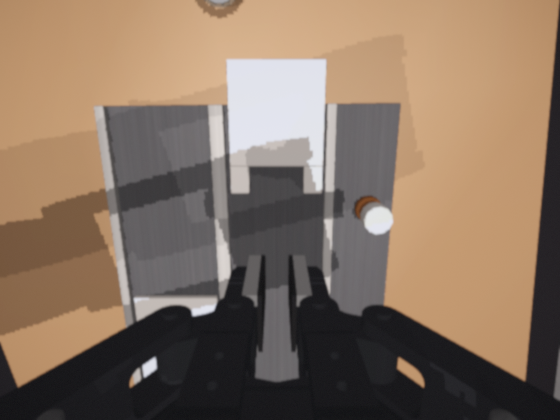

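The plate sticks out past the lip: front edge at row 59, deck edge at row 105 on the left and 103 on the right. The vial still stands and the beaker at (220,0) is clear.

```bash
python3 - <<'E'
from h import *
p=cv2.imread("pics/w5.png").astype(int); P=np.array([638.6,147.7,242.28])
s={'tool_pos':P,'tcp_rot':[-179.93,.017,83.18]}; cm=cam("wrist",s); Rw=R.from_euler('xyz',s['tcp_rot'],degrees=True).as_matrix()
d=np.load("pics/w5.npy"); f,cx,cy,M=cm
for c,z in [(150,50),(190,50),(350,50),(380,50),(240,56),(280,56),(315,56)]:
  sat=(p[:,:,2]-p[:,:,0])[40:130,c]; r=40+np.argmax(sat<45); w=ray(cm,(c,r-.5),z)[0]; print(c,r,(Rw.T@(w-P)).round(1))
for u,v in [(280,66),(280,130)]: D=d[v,u]; print((M@[(u-cx)/f*D,(v-cy)/f*D,D,1]).round(1))
E
```

```text
150 106 [  70.9 -106.3  192.4]
190 105 [ 71.7 -72.6 192.3]
350 104 [ 72.7  61.8 192.2]
380 103 [ 73.5  86.9 192.2]
240 58 [107.6 -29.  186.3]
280 58 [107.6   2.8 186.2]
315 58 [107.7  30.7 186.2]
[653.2 248.   55.    1. ]
[647.5 198.2  56.5   1. ]
```

```bash
python3 -c "from bench import hand_in; print(hand_in())"
```

```text
the job is handed in; nothing more can be done
None
```

The notched plate now lies flat with its front edge about 35 mm past the open end (35.3 mm by the wrist camera), the hand is about 17 cm above it, and the job was handed in at about 9.8 s.

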